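# Unlock the drawer safe with its key and put the key back

## Robot

A 6-joint arm with a two-finger parallel gripper is mounted at the origin on a cart in front of the work surface, level with it; the furniture and walls round the work are solid. World frame = base frame: x ahead of the robot, y to its left, z up, the work surface at z = 0. Lengths are in m, angles in degrees, forces in N, time in s.
With the tool pointing down it reaches from about 0.3 to 0.75 m from the base axis. Payload 8.5 kg.
Tool frame: the origin (TCP) lies at the very end of the fingers, on their centre line; the grasp point (between the pads) lies env.pinch_z behind it (env.pinch_z is the distance from the TCP to the grasp point, in m); z points along the fingers, y is the line along which they close (so a half turn about z gives the same grasp; the last joint's range is limited). The gripper opens to 85 mm and grips with 20 to 120 N. Pads are 22 mm wide; open, the fingers measure 114 mm over their backs; the gripper's body (76 mm by 85 mm) begins 54 mm behind the grasp point. The pads swing forward as they close: fully open they stand 13 mm farther back than shut.
Start: joints at [-12.336, 21.807, 74.336, -0, 83.858, -12.336], TCP at [0.55, 0, 0.231] pointing down, gripper open.
Joint ranges: [-178.18, 178.18], [-50.72, 133.34], [12.68, 142.11], [-81.47, 261.47], [9.98, 163.14], [-165.26, 165.26]. Speed limits (degrees/s): [136.94, 136.94, 180, 180, 180, 180].

## Interface

Orientations are given as a 3x3 rotation matrix whose columns are the frame's x, y, z axes.
In Python, from rig import telemetry, get_image, env gives the robot as it stands. The module is installed in compiled form; this text tells all that it offers.
- The arm moves only by the tool apply_moves, never from a script. Its argument "series" is a list of rows, each a list of 7 numbers: the shift along the tool's x, y, z in mm, then the turn, a rotation vector about the tool's x, y, z in degrees, then the opening, from 0 (shut) to 1 (fully open). A call has 1 to 12 rows; each row shifts and turns the commanded pose from where the row before left it, along the tool's axes as they then stand; what a row does not reach is not made up. A row lasts 1/8 s, in which the tool goes at most 62.5 mm and 10.7 degrees, less where a joint would pass 70% of its speed; a pose out of reach is approached as far as the arm can. A call with a gripper value outside its range is refused whole. The fingers move at their own pace and stop on an object; "grip_force" is the grip in N (left out, the last holds). Time passes only in rows, so rows that do not move let the fingers close. It gives the time, the measured TCP pose, the force, the opening and the grip force at its end, in the units of the state.
- telemetry.observe(): the state, without advancing time (a new reading comes with each control period).
- get_image(name): name is "scene" or "side" or "wrist"; returns a dict with "frame" (384x512x3 uint8, red, green, blue), "z_map" (384x512 float32, m along the optical axis (not along the pixel's ray), 0 where there is no reading), "vertical_fov" (degrees; the focal length in pixels is half the picture's height over the tangent of half this angle, whatever the lens; pixels are square), "cx", "cy" (the principal point, pixels), "eye" and "attitude" of the camera in the world; the wrist camera has in their place "mount" (4x4, takes a point from camera to tool coordinates, whose origin is the TCP and whose axes are the flange's). Camera axes: x right, y up, looking along -z (the intrinsics and any distortion apply to the point x, -y, -z); pixel columns grow to the right and rows downward; lengths in m; the calibration is good to about 2 mm. A picture is of the moment at which its call begins: read the wrist's pose just before it.
- env.close_job(): hands the job in; it is judged then, once.
The state is a dict: "time_s": time; "q": joint angles; "qvel": joint speeds; "joint_efforts": joint torques, N m; "position": TCP position; "tool_rot": TCP orientation; "ft_force": force on the tool from outside, world axes, zero at the start; "wrist_torque": the same for the moment, N m; "grip_width": finger opening in m; "gripper_force": force on a finger pad.
Only numpy, scipy, OpenCV 4.12 (cv2) and the standard library are available. Lean on these libraries where they do the work, as an engineer would, in place of code of your own. Each camera call takes 0.05 s, during which the arm holds its last target. There are 200 camera calls.

## Task

Take the key with the flat oblong head from the key block and unlock the drawer safe with it: feel the key gently into the lock, turn it clockwise to its stop so that the latch lets the drawer spring out, turn it back home and draw it out. Never force the key; put it back in its own hole in the block, collar down on the wood, and leave the drawer standing open, the other key where it is, and everything else undisturbed.

Things in the scene. Friction and masses are not known exactly. Their poses are not given: they have to be found in the camera images.
- key_grip (a point): Centre of the wanted key's head: black flat oblong with a grey inlay, 32 mm wide (key x), 10 thick (key y), 40 high. The key stands upright in the wooden block, z up. Under the head a round steel collar, 30 mm across, 4 thick; its underside, 24 mm below this point, rests on the block. Key weight 40 to 85 g. From collar to tip it is 24.5 mm (see key_tip).
- key_tip (a point): Centre of the key's flat tip, 48.5 mm below key_grip on the key's axis, same axes. The round steel barrel is 12 mm across; its last 3 mm taper to a tip 10 mm across. One lug, 4 mm wide (y), stands out towards key +x to 11 mm from the axis, from 6 to 14 mm above the tip. The key must never bear on the lock or the safe with over 30 N.
- block: Wooden key block, fixed: 150 mm (x) x 60 (y) x 45 high, origin at the centre of its underside. Two key holes 34 mm deep on its long centre line, axes at x = -35 and +35 mm; each takes barrel and lug (lug towards block +x) with 2 mm to spare; the collar rests on the block's top. Both keys start so.
- ring_key_mid (a point): Middle of the other key's head (not wanted): an upright steel ring 37 mm across on a like collar, square shank. It stands in the block's other hole, 70 mm from the wanted key; which of them is nearer the robot changes.
- safe: Drawer safe, fixed: white box with a wooden top, 220 mm deep (x, towards the rear), 180 wide, 115 high, a brass-knobbed wooden drawer in its front (-x); origin at the centre of its underside.
- keyhole (a point): Marked place of the lock, on the surface of the safe's wooden top (z up, x to the safe's rear). The lock was let in by hand: the true keyhole lies up to 4 mm from here in x and 6 in y, not turned. Round hole 13.5 mm, slot 6 mm wide for the lug towards +x: the key goes in and comes out only with its x along this x (home). Fully in, its tip is 21 mm below here and its collar sits on the rim.
- keyhole_rim (a point): Marked middle of the rim of the lock's round dished mouth, 3.3 mm above keyhole (as inexact as it): a shallow straight-sided dish, 26 mm across at the rim, falling to the 13.5 mm hole at the height of keyhole, so the nearer the true centre a tip touches down, the deeper it gets. A 5 mm thick lock plate lies under keyhole; the lug turns freely once below it (tip 19 mm or more below keyhole).
- drawer (a joint): How far the drawer stands out, m: up to 0.009 while latched (play), 0.045 sprung out. Turning the key clockwise from above meets a light return spring (0.01 to 0.025 N m); at 0.75 to 1.25 rad, different each time, the lug picks up the latch (0.01 to 0.05 N m more) and 0.16 rad on a hard stop; the drawer is let go shortly before the stop. Rubbing adds to this.
- tin: Flat food tin, 63 x 105 x 26 mm, lying on the rear of the safe's top; origin at the centre of its underside.
- small_mug: Small cream mug, 63 mm across, 52 high, on the worktop left of the safe; origin at the centre of its underside.
- teaspoon: Steel teaspoon, 130 mm long, on the worktop to the right along the front edge.
- spice_jar: Spice jar with a white cap, 44 mm across, 109 high, on the worktop in front of the drainer, right of the safe; origin at the centre of its underside.

How it is judged (in metres and radians):
On the way, in this order (a step that is already met when the one before it is completed fails the run):
1. the key is fully in the lock, in the home direction, the drawer still latched (horizontal distance between key_tip and keyhole below 0.011 m and z of key_tip in the frame of keyhole below -0.0165 m and angle between key_tip's own z axis and vertical below 0.1 rad and angle between the x axis of key_tip and the x axis of keyhole, either way round below 0.14 rad and value of joint drawer below 0.015 m), for 0.1 s.
2. the key, in the lock, is turned until the drawer springs out (horizontal distance between key_tip and keyhole below 0.011 m and z of key_tip in the frame of keyhole below -0.0165 m and angle between key_tip's own z axis and vertical below 0.1 rad and angle between the x axis of key_tip and the x axis of keyhole, either way round above 0.7 rad and value of joint drawer above 0.025 m), for 0.1 s.
3. the key, still fully in the lock, is turned back home (horizontal distance between key_tip and keyhole below 0.011 m and z of key_tip in the frame of keyhole below -0.0165 m and angle between key_tip's own z axis and vertical below 0.1 rad and angle between the x axis of key_tip and the x axis of keyhole, either way round below 0.14 rad), for 0.1 s.
At the end, for the whole second after the job is handed in: the drawer stands at least 30 mm out; the key is back upright in the hole it came from (within 8 mm and 0.1 rad), at rest; the other key is within 10 mm and the tin, mug, teaspoon and spice jar are within 25 mm of where they were (value of joint drawer above 0.03 m and distance of key_grip from where it was at the start of the episode below 0.008 m and angle between key_grip's own z axis and vertical below 0.1 rad and linear speed of key below 0.02 m/s and distance of ring_key_mid from where it was at the start of the episode below 0.01 m and distance of each of tin, small_mug, teaspoon, spice_jar from where it was at the start of the episode below 0.025 m); the robot touches nothing.
It fails at once if the key is forced: it presses on the lock with more than 30 N (contact force between key and lock above 30 N).
It fails at once if the key presses on the safe with more than 30 N (contact force between key and safe above 30 N).
It also fails if it takes over 72 s, if anything falls off the work surface, if the arm or the gripper's body presses on something with over 40 N, if the wrist force passes 120 N, or if a joint passes its speed limit or range.

## Working session

There is one attempt and no reset: what is moved stays moved. The work goes in short steps, Python scripts to look and compute and a tool call to move; the robot and the scene stay as the last step left them, time stands still between calls to the robot, and variables do not carry over. Pictures are saved under pics/ and viewed, at most 10 in all, crops included, and the job is handed in when it is done.

Besides the shell and the picture viewer there is one more tool, called after "Call:" in YAML: its name, and indented under it one key for each argument. apply_moves: Moves the arm, as the interface text tells. Its arguments: {"type":"object","properties":{"series":{"type":"array"},"grip_force":{"type":"number"}},"required":["series"]}

```bash
mkdir -p pics
cat > h.py <<'E'
import numpy as np, cv2
from rig import telemetry, get_image, env
def K(d):
    f=d["frame"].shape[0]/2/np.tan(np.radians(d["vertical_fov"])/2); return f,d["cx"],d["cy"]
def pose(d,st=None):
    if "mount" in d:
        M=np.array(d["mount"]); R=np.array(st["tool_rot"]); p=np.array(st["position"])
        return R@M[:3,:3], R@M[:3,3]+p
    return np.array(d["attitude"]),np.array(d["eye"])
def cloud(d,st=None):
    f,cx,cy=K(d); z=d["z_map"]; v,u=np.indices(z.shape)
    P=np.stack([(u-cx)/f*z,-(v-cy)/f*z,-z],-1)
    R,e=pose(d,st); W=P@R.T+e; W[z<=0]=np.nan; return W
def grab(name,fn):
    st=telemetry.observe(); d=get_image(name); np.savez(''+fn+'.npz',W=cloud(d,st),im=d["frame"])
    cv2.imwrite('pics/'+fn+'.png',d["frame"][:,:,::-1]); return d,st
E
python3 - <<'E'
from h import *
for n in ("scene","side","wrist"):
    d,s=grab(n,n+"0"); print(n,d["vertical_fov"],d["cx"],d["cy"],[k for k in d],d.get("eye"))
print(env.pinch_z,s)
a=[cv2.imread(f'pics/{n}0.png') for n in("scene","side")]
cv2.imwrite('pics/a.png',cv2.resize(np.vstack(a),None,fx=.78,fy=.78))
E
```

```text
scene 45.65808926138352 252.37416153735379 197.98477030992467 ['frame', 'z_map', 'vertical_fov', 'cx', 'cy', 'eye', 'attitude'] [-0.25430043 -0.58095223  0.74225506]
side 43.67583116388507 258.4918175025657 182.60113631428123 ['frame', 'z_map', 'vertical_fov', 'cx', 'cy', 'eye', 'attitude'] [ 0.31411208 -1.01378822  0.870808  ]
wrist 59.075851990168445 251.05397029834776 199.24580756398427 ['frame', 'z_map', 'vertical_fov', 'cx', 'cy', 'mount'] None
0.0187 {'time_s': 0.1, 'q': array([-1.23350361e+01,  2.18364738e+01,  7.43779914e+01,  1.98060893e-03,
        8.38583673e+01, -1.23341535e+01]), 'qvel': array([-0.06956588, -0.16411993, -0.24800123,  0.0301453 , -0.00515869,
        0.01853659]), 'joint_efforts': array([ 3.76895419e-03, -4.49219084e+01, -2.31655884e+01, -2.33104493e-04,
        3.63802450e-03,  7.57992581e-06]), 'position': array([5.49746199e-01, 6.93775971e-05, 2.30793913e-01]), 'tool_rot': array([[ 1.93127834e-05,  9.99999238e-01, -1.23447906e-03],
       [ 9.99999953e-01, -1.89361169e-05,  3.05132746e-04],
       [ 3.05109138e-04, -1.23448490e-03, -9.99999191e-01]]), 'ft_force': array([-0.14295654,  0.16296617,  0.85052758]), 'wrist_torque': array([ 0.0389686 ,  0.00243301, -0.0014471 ]), 'gripper_force': 0.0, 'grip_width': 0.08544744981880632}
```

View pics/scene0.png

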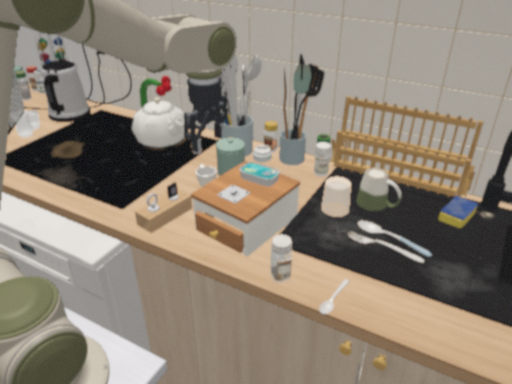

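View pics/wrist0.png

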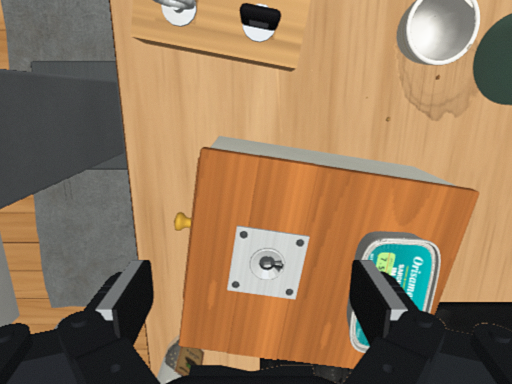

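Scene: block left of the safe, ring key nearer the robot. The wrist view shows the oblong head near (261,18), its collar near (258,33), the ring key at (180,10), the lock mouth at (267,263) and the tin at (400,290).

Run:
```python
from h import *
D=np.load('wrist0.npz');W=D['W']
for n,(u,v) in dict(head=(261,18),head2=(250,10),lockL=(249,263),plateTL=(238,228),plateTR=(309,238),plateBR=(296,299),plateBL=(228,289),boxTL=(204,150),boxTR=(476,191),boxBL=(182,344),blkL=(134,38),blkR=(294,69),blktop=(210,40),hole=(265,264),tinTL=(365,240)).items():
    print(n,(u,v),W[v,u].round(4))
im=cv2.cvtColor(D['im'],cv2.COLOR_RGB2BGR)
a=cv2.resize(im[0:75,130:310],None,fx=4,fy=4,interpolation=cv2.INTER_CUBIC)
b=cv2.resize(im[218:308,190:370],None,fx=4,fy=4,interpolation=cv2.INTER_CUBIC)[:299]
cv2.imwrite('pics/c1.png',np.vstack([a,b]))
# dark blob points near head
z=W[...,2]; m=(np.abs(W[...,2]-.089)<.004)
sel=m[0:60,225:300]; print(sel.sum(), W[0:60,225:300][sel].mean(0) if sel.any() else 0)
S=np.load('scene0.npz')['W']; 
sel=(S[...,2]>.062)&(S[...,2]<.094)&(S[...,1]>.1)&(S[...,1]<.26)&(S[...,0]>.38)&(S[...,0]<.62)
P=S[sel]; print(len(P)); print(np.c_[np.argwhere(sel)[:,::-1],P.round(3)][::6])
```

```text
head (261, 18) [0.5552 0.1308 0.0887]
head2 (250, 10) [0.547  0.1362 0.0888]
lockL (249, 263) [ 0.5462 -0.0596  0.1165]
plateTL (238, 228) [ 0.5372 -0.0281  0.1161]
plateTR (309, 238) [ 0.5956 -0.037   0.1158]
plateBR (296, 299) [ 0.5875 -0.096   0.1143]
plateBL (228, 289) [ 0.5279 -0.0855  0.1152]
boxTL (204, 150) [0.5119 0.0354 0.1147]
boxTR (476, 191) [0.7274 0.0024 0.1124]
boxBL (182, 344) [ 0.4842 -0.1442  0.114 ]
blkL (134, 38) [ 4.300e-01  1.298e-01 -2.000e-04]
blkR (294, 69) [0.5879 0.0985 0.0335]
blktop (210, 40) [0.5112 0.1219 0.0437]
hole (265, 264) [ 0.5603 -0.0687  0.1012]
tinTL (365, 240) [ 0.6386 -0.0347  0.1248]
542 [0.55454568 0.13466071 0.08763445]
177
[[1.73e+02 1.82e+02 5.65e-01 1.36e-01 8.90e-02]
 [1.73e+02 1.83e+02 5.59e-01 1.31e-01 9.00e-02]
 [1.71e+02 1.84e+02 5.54e-01 1.34e-01 8.90e-02]
 [1.68e+02 1.85e+02 5.46e-01 1.38e-01 8.90e-02]
 [1.74e+02 1.85e+02 5.62e-01 1.31e-01 8.20e-02]
 [1.70e+02 1.86e+02 5.46e-01 1.31e-01 8.80e-02]
 [1.76e+02 1.86e+02 5.65e-01 1.26e-01 7.90e-02]
 [1.72e+02 1.87e+02 5.51e-01 1.29e-01 8.30e-02]
 [1.68e+02 1.88e+02 5.39e-01 1.33e-01
[... 319 characters left out ...]
5.44e-01 1.35e-01 6.90e-02]
 [1.52e+02 1.93e+02 4.89e-01 1.45e-01 9.30e-02]
 [1.70e+02 1.93e+02 5.44e-01 1.32e-01 6.60e-02]
 [1.53e+02 1.94e+02 4.90e-01 1.43e-01 9.00e-02]
 [1.49e+02 1.95e+02 4.80e-01 1.49e-01 9.10e-02]
 [1.57e+02 1.95e+02 5.03e-01 1.43e-01 7.90e-02]
 [1.57e+02 1.96e+02 4.97e-01 1.37e-01 8.20e-02]
 [1.56e+02 1.97e+02 5.02e-01 1.45e-01 7.30e-02]
 [1.56e+02 1.98e+02 5.00e-01 1.44e-01 7.20e-02]
 [1.56e+02 1.99e+02 4.99e-01 1.44e-01 6.90e-02]
 [1.57e+02 2.00e+02 5.00e-01 1.42e-01 6.60e-02]
 [1.47e+02 2.02e+02 4.69e-01 1.48e-01 7.50e-02]
 [1.47e+02 2.03e+02 4.72e-01 1.52e-01 6.90e-02]
 [1.53e+02 2.03e+02 4.87e-01 1.45e-01 6.30e-02]
 [1.49e+02 2.05e+02 4.73e-01 1.46e-01 6.40e-02]]
```

View pics/c1.png

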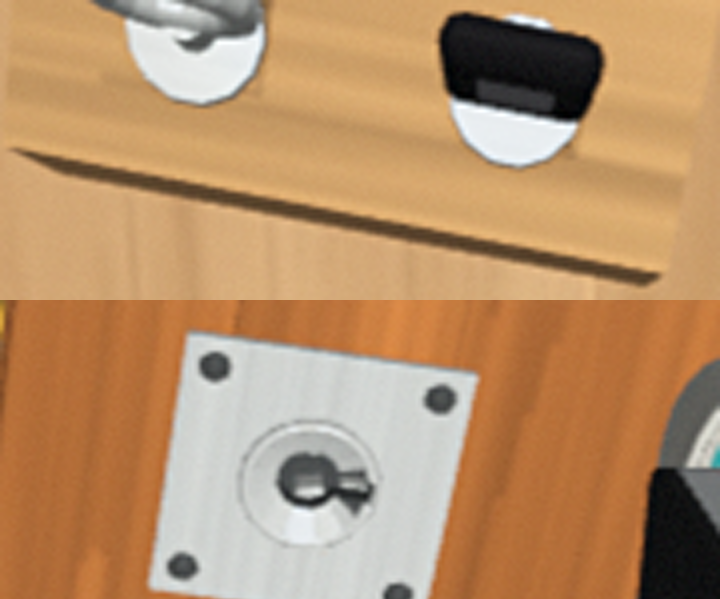

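Crop: oblong head top with inlay at about (261,20), collar below it. Lock rim centre is at about (268,264), and the safe is turned about -8.4°. Next I move above the key and look once more.

Call:
apply_moves:
  series:
    - [50, 2, 0, 0, 0, 0, 1]
    - [50, 2, 0, 0, 0, 0, 1]
    - [34, 1, 0, 0, 0, 0, 1]
    - [0, 0, 0, 0, 0, 5.5, 1]
    - [0, 0, 0, 0, 0, 5.5, 1]
    - [0, 0, 0, 0, 0, 0, 1]
    - [0, 0, 0, 0, 0, 0, 1]
  grip_force: 60

```text
time_s: 1.02
position: [0.5549, 0.1339, 0.2312]
tool_rot: [[0.189, 0.982, -0.0], [0.982, -0.189, -0.0], [-0.0, -0.0, -1.0]]
ft_force: [-0.2, 1.5, 0.5]
grip_width: 0.0853
gripper_force: 0.0
```

Run:
```python
from h import *
d,s=grab("wrist","w1"); print(s["position"],s["q"].round(1),K(d)); 
R=np.array(s["tool_rot"]); print(np.degrees(np.arctan2(R[1,1],R[0,1])))
W=cloud(d,s); z=W[...,2]
m=(abs(z-.089)<.004); ys,xs=np.nonzero(m); print(len(ys))
im=d["frame"][:,:,::-1]; 
cv2.imwrite('pics/w1b.png',cv2.resize(im,None,fx=1.55,fy=1.55,interpolation=cv2.INTER_CUBIC))
```

```text
[0.55493727 0.13389828 0.23119291] [ 1.7 23.9 70.9 -0.  85.2 12.6] (np.float64(338.83533484658136), 251.05397029834776, 199.24580756398427)
-10.90585424963699
1541
```

View pics/w1b.png

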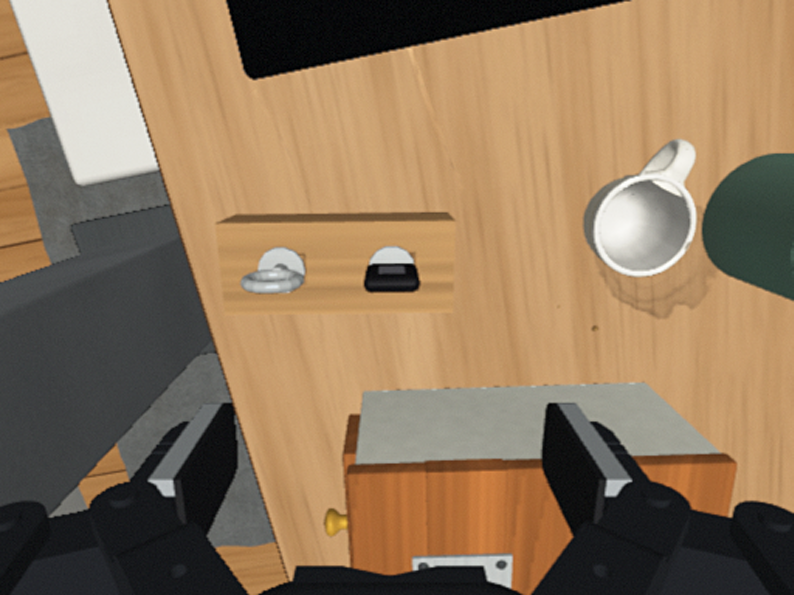

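The view shows the block square in the image, with edges at rows 222 and 310 of the enlargement, the oblong head top at about (392,278) and the ring key at (272,280). I'll compute the key position from the block edges and the depth.

Run:
```python
from h import *
D=np.load('w1.npz');W=D['W'];im=D['im'];z=W[...,2]
a=np.radians(-10.9);ex=np.array([np.cos(a),np.sin(a)]);ey=np.array([-ex[1],ex[0]])
def fit(m,n):
    P=W[m]; r=cv2.minAreaRect(P[:,:2].astype(np.float32)*1000); print(n,m.sum(),P.mean(0).round(4),r, 'ext', [(np.percentile(P[:,:2]@e,q)).round(4) for e in(ex,ey) for q in(1,99)], np.median(P[:,2]))
v,u=np.indices(z.shape); box=(u>130)&(u<310)&(v>125)&(v<215)
fit(box&(abs(z-.0455)<.004),'block')
h=box&(abs(z-.0885)<.0035)&(u>225)&(u<285);fit(h,'head')
col=box&(im.min(-1)>185)&(u>225)&(u<285);fit(col,'collar');print(np.argwhere(col).min(0),np.argwhere(col).max(0))
def ray(u,v,zz,R,e,f,cx,cy):
    r=R@np.array([(u-cx)/f,-(v-cy)/f,-1]); return e+r*(zz-e[2])/r[2]
np.save('hs',0)
# safe yaw + plate from wrist0
D=np.load('wrist0.npz');W=D['W'];z=W[...,2];v,u=np.indices(z.shape)
m=(abs(z-.115)<.004)&(u>185)&(u<350)&(v>150)&(v<255)
P=W[m];print('safetop z',np.median(P[:,2]))
im=D['im'].astype(int); pl=(abs(z-.116)<.006)&(im.max(-1)-im.min(-1)<35)&(u>215)&(u<325)&(v>215)&(v<310)&(im.min(-1)>120)
P=W[pl];print(pl.sum(),P.mean(0),cv2.minAreaRect(P[:,:2].astype(np.float32)*1000),np.median(P[:,2]))
```

```text
block 7724 [0.5212 0.1432 0.0448] ((520.2037353515625, 140.9342498779297), (60.72081756591797, 150.36936950683594), 79.79798126220703) ext [np.float64(0.4107), np.float64(0.558), np.float64(0.2074), np.float64(0.2669)] 0.044613975044899945
head 357 [0.555  0.1355 0.0877] ((554.6950073242188, 135.73672485351562), (9.86444091796875, 30.638153076171875), 78.29402160644531) ext [np.float64(0.5046), np.float64(0.5343), np.float64(0.2334), np.float64(0.2422)] 0.08778030305114737
collar 215 [nan nan nan] ((555.9353637695312, 144.10914611816406), (9.081648826599121, 25.408498764038086), 79.25804138183594) ext [np.float64(nan), np.float64(nan), np.float64(nan), np.float64(nan)] nan
[160 239] [169 265]
safetop z 0.11462824893352713
4201 [ 0.56106113 -0.05887343  0.11657712] ((561.244140625, -60.2524299621582), (60.943138122558594, 60.122276306152344), 81.18313598632812) 0.116600685997589
```

Call:
apply_moves:
  series:
    - [0, 0, 10, 0, 0, -10, 1]
    - [0, 0, 10, 0, 0, -10, 1]
    - [0, 0, 10, 0, 0, -10, 1]
    - [0, 0, 10, 0, 0, -10, 1]
    - [0, 0, 10, 0, 0, -10, 1]
    - [0, 0, 10, 0, 0, -10, 1]
    - [0, 0, 10, 0, 0, -10, 1]
    - [0, 0, 10, 0, 0, -10, 1]
    - [0, 0, 0, 0, 0, -10, 1]
    - [0, 1.2, 30, 0, 0, -0.4, 1]
    - [0, 0, 0, 0, 0, 0, 1]
    - [0, 0, 0, 0, 0, 0, 1]

```text
time_s: 2.58
position: [0.5556, 0.1351, 0.1222]
tool_rot: [[-0.983, 0.184, 0.001], [0.184, 0.983, 0.0], [-0.001, 0.0, -1.0]]
ft_force: [0.7, -0.3, 0.9]
grip_width: 0.0851
gripper_force: 0.0
```

Run:
```python
from h import *
d,s=grab("wrist","w2"); print(s["position"],s["q"].round(1))
R=np.array(s["tool_rot"]); print(np.degrees(np.arctan2(R[1,1],R[0,1])))
W=cloud(d,s);z=W[...,2]
m=(abs(z-.089)<.003)&(np.hypot(W[...,0]-.555,W[...,1]-.135)<.025)
P=W[m]; print(m.sum(),P.mean(0),cv2.minAreaRect(P[:,:2].astype(np.float32)*1000))
```

```text
[0.55563308 0.13511055 0.12219159] [  1.8  29.6  80.5  -0.   69.8 -77.6]
79.40277932832413
731 [0.55353927 0.13574802 0.0877755 ] ((554.3956298828125, 135.4363555908203), (9.090953826904297, 30.847047805786133), 79.83222961425781)
```

View pics/w2.png

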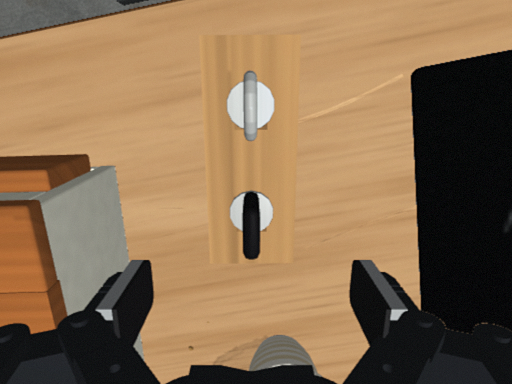

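The head sits midway between the fingers, with its top from about (250,193) to (250,258). Now I descend and grip.

Call:
apply_moves:
  series:
    - [1, 0.3, 30, 0, 0, 0, 1]
    - [0, 0, 26, 0, 0, 0, 1]
    - [0, 0, 10, 0, 0, 0, 1]
    - [0, 0, 0, 0, 0, 0, 1]
    - [0, 0, 0, 0, 0, 0, 0]
    - [0, 0, 0, 0, 0, 0, 0]
    - [0, 0, 0, 0, 0, 0, 0]
    - [0, 0, 0, 0, 0, 0, 0]
    - [0, 0, 0, 0, 0, 0, 0]
    - [0, 0, 0, 0, 0, 0, 0]
    - [0, 0, 0, 0, 0, 0, 0]
    - [0, 0, 0, 0, 0, 0, 0]
  grip_force: 60

```text
time_s: 4.12
position: [0.5544, 0.1357, 0.0556]
tool_rot: [[-0.983, 0.184, 0.001], [0.184, 0.983, 0.0], [-0.001, 0.0, -1.0]]
ft_force: [-0.8, -0.1, 4.5]
grip_width: 0.0096
gripper_force: 58.7
```

Call:
apply_moves:
  series:
    - [0, 0, -10, 0, 0, 0, 0]
    - [0, 0, -25, 0, 0, 0, 0]
    - [0, 0, -35, 0, 0, 0, 0]
    - [0, 0, -40, 0, 0, 0, 0]
    - [0, 0, -20, 0, 0, 0, 0]
    - [-8.6, -38.3, 0, 0, 0, 0, 0]
    - [-8.6, -38.3, 0, 0, 0, 0, 0]
    - [-8.6, -38.3, 0, 0, 0, 0, 0]
    - [-8.6, -38.3, 0, 0, 0, 0, 0]
    - [-8.7, -38.4, 0, 0, 0, -1.7, 0]
    - [0, 0, 0, 0, 0, 0, 0]
    - [0, 0, 0, 0, 0, 0, 0]

```text
time_s: 5.62
position: [0.5612, -0.0601, 0.1854]
tool_rot: [[-0.988, 0.155, -0.0], [0.155, 0.988, 0.0], [0.001, 0.0, -1.0]]
ft_force: [1.6, 0.4, -0.7]
grip_width: 0.0092
gripper_force: 58.5
```

Run:
```python
from h import *
d,s=grab("wrist","w3"); print(s["position"],s["ft_force"],s["wrist_torque"],s["q"].round(1))
R=np.array(s["tool_rot"]); print(np.degrees(np.arctan2(R[1,1],R[0,1])))
a=d["frame"][...,::-1]; sd,_=grab("side","s3")
b=sd["frame"][...,::-1]
cv2.imwrite('pics/c3.png',np.hstack([cv2.resize(a,(400,300)),cv2.resize(b,(400,300))]))
```

```text
[ 0.56119329 -0.06013974  0.18535414] [ 1.62211516  0.41204166 -0.67577144] [ 0.0150002  -0.00348861 -0.01434945] [-18.1  25.3  76.5   0.   78.2 -99.2]
81.08266853587001
```

View pics/c3.png

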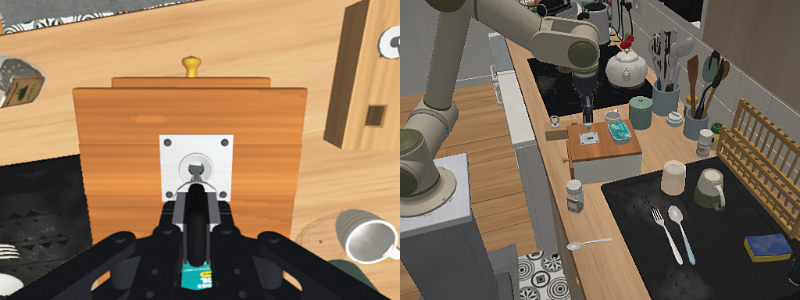

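Key held straight and square to the safe above the lock, plate centred at about (196,168) in the left half. Now feeling down.

Call:
apply_moves:
  series:
    - [0, 0, 15, 0, 0, 0, 0]
    - [0, 0, 10, 0, 0, 0, 0]
    - [0, 0, 3, 0, 0, 0, 0]
    - [0, 0, 0, 0, 0, 0, 0]
    - [0, 0, 0, 0, 0, 0, 0]
    - [0, 0, 0, 0, 0, 0, 0]

```text
time_s: 6.48
position: [0.5615, -0.0607, 0.1576]
tool_rot: [[-0.988, 0.155, 0.001], [0.155, 0.988, -0.0], [-0.001, -0.0, -1.0]]
ft_force: [0.2, -0.2, -0.5]
grip_width: 0.0095
gripper_force: 58.5
```

Call:
apply_moves:
  series:
    - [0, 0, 1, 0, 0, 0, 0]
    - [0, 0, 1, 0, 0, 0, 0]
    - [0, 0, 1, 0, 0, 0, 0]
    - [0, 0, 1, 0, 0, 0, 0]
    - [0, 0, 0, 0, 0, 0, 0]

```text
time_s: 7.1
position: [0.5614, -0.0606, 0.1532]
tool_rot: [[-0.988, 0.155, -0.0], [0.155, 0.988, 0.0], [0.0, 0.0, -1.0]]
ft_force: [-0.9, -0.4, -0.9]
grip_width: 0.0092
gripper_force: 58.5
```

Call:
apply_moves:
  series:
    - [0, 0, 0.5, 0, 0, 0, 0]
    - [0, 0, 0.5, 0, 0, 0, 0]
    - [0, 0, 0, 0, 0, 0, 0]

```text
time_s: 7.48
position: [0.5614, -0.0606, 0.1523]
tool_rot: [[-0.988, 0.155, -0.0], [0.155, 0.988, 0.0], [0.0, 0.0, -1.0]]
ft_force: [-0.1, -0.2, -0.7]
grip_width: 0.0092
gripper_force: 58.5
```

Call:
apply_moves:
  series:
    - [0, 0, 0.5, 0, 0, 0, 0]
    - [0, 0, 0.5, 0, 0, 0, 0]
    - [0, 0, 0, 0, 0, 0, 0]

```text
time_s: 7.85
position: [0.5614, -0.0606, 0.1513]
tool_rot: [[-0.988, 0.155, -0.0], [0.155, 0.988, 0.0], [0.0, 0.0, -1.0]]
ft_force: [-0.3, -0.6, -0.6]
grip_width: 0.0094
gripper_force: 58.5
```

Call:
apply_moves:
  series:
    - [0, 0, 0.5, 0, 0, 0, 0]
    - [0, 0, 0.5, 0, 0, 0, 0]
    - [0, 0, 0, 0, 0, 0, 0]

```text
time_s: 8.22
position: [0.5614, -0.0606, 0.1503]
tool_rot: [[-0.988, 0.155, -0.0], [0.155, 0.988, 0.0], [0.0, 0.0, -1.0]]
ft_force: [-0.2, 0.2, -0.6]
grip_width: 0.0092
gripper_force: 58.5
```

Call:
apply_moves:
  series:
    - [0, 0, 0.5, 0, 0, 0, 0]
    - [0, 0, 0, 0, 0, 0, 0]

```text
time_s: 8.48
position: [0.5614, -0.0606, 0.1498]
tool_rot: [[-0.988, 0.155, -0.0], [0.155, 0.988, 0.0], [0.0, 0.0, -1.0]]
ft_force: [0.8, -0.5, -1.0]
grip_width: 0.009
gripper_force: 58.5
```

Call:
apply_moves:
  series:
    - [0, 0, 0.5, 0, 0, 0, 0]
    - [0, 0, 0.5, 0, 0, 0, 0]
    - [0, 0, 0, 0, 0, 0, 0]

```text
time_s: 8.85
position: [0.5614, -0.0606, 0.1488]
tool_rot: [[-0.988, 0.155, -0.0], [0.155, 0.988, 0.0], [0.0, 0.0, -1.0]]
ft_force: [0.3, 0.1, -0.1]
grip_width: 0.009
gripper_force: 58.5
```

Call:
apply_moves:
  series:
    - [0, 0, 0.5, 0, 0, 0, 0]
    - [0, 0, 0, 0, 0, 0, 0]

```text
time_s: 9.1
position: [0.5614, -0.0606, 0.1483]
tool_rot: [[-0.988, 0.155, -0.0], [0.155, 0.988, 0.0], [0.0, 0.0, -1.0]]
ft_force: [-0.2, 0.3, -0.4]
grip_width: 0.0092
gripper_force: 58.5
```

Call:
apply_moves:
  series:
    - [0, 0, 0.5, 0, 0, 0, 0]
    - [0, 0, 0.5, 0, 0, 0, 0]
    - [0, 0, 0, 0, 0, 0, 0]

```text
time_s: 9.48
position: [0.5614, -0.0606, 0.1473]
tool_rot: [[-0.988, 0.155, -0.0], [0.155, 0.988, 0.0], [0.0, -0.0, -1.0]]
ft_force: [0.3, -0.9, -0.7]
grip_width: 0.0092
gripper_force: 58.5
```

Call:
apply_moves:
  series:
    - [0, 0, 0.5, 0, 0, 0, 0]
    - [0, 0, 0.5, 0, 0, 0, 0]
    - [0, 0, 0, 0, 0, 0, 0]

```text
time_s: 9.85
position: [0.5614, -0.0606, 0.1463]
tool_rot: [[-0.988, 0.155, -0.0], [0.155, 0.988, 0.0], [0.0, 0.0, -1.0]]
ft_force: [-0.5, -1.1, -0.6]
grip_width: 0.0093
gripper_force: 58.5
```

Run:
```python
from h import *
d,s=grab("side","s4"); sc,_=grab("scene","c4")
a=d["frame"][...,::-1][100:190,190:280]; b=sc["frame"][...,::-1][120:210,190:280]
cv2.imwrite('pics/c4.png',np.hstack([cv2.resize(x,(400,400),interpolation=cv2.INTER_CUBIC) for x in(a,b)]))
print(s["ft_force"],s["wrist_torque"])
```

```text
[-0.51288976 -1.05271645 -0.60171053] [-0.00480848  0.02180807  0.01172189]
```

View pics/c4.png

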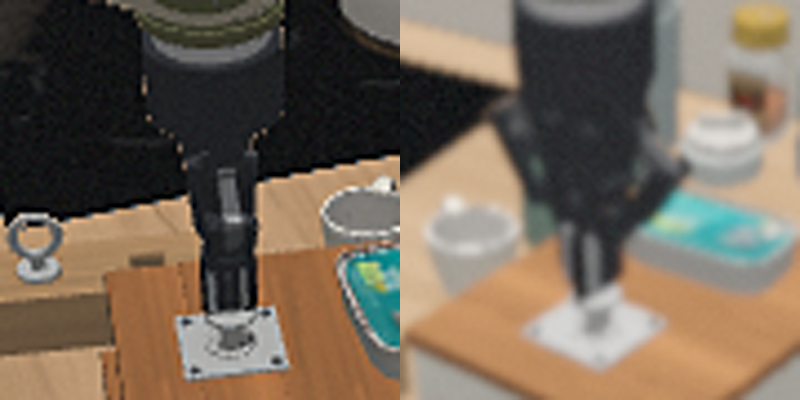

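The collar is above the dish and the barrel goes into its middle. No contact force yet, so I continue gently.

Call:
apply_moves:
  series:
    - [0, 0, 0.5, 0, 0, 0, 0]
    - [0, 0, 0.5, 0, 0, 0, 0]
    - [0, 0, 0, 0, 0, 0, 0]

```text
time_s: 10.32
position: [0.5614, -0.0606, 0.1453]
tool_rot: [[-0.988, 0.155, -0.0], [0.155, 0.988, 0.0], [0.0, 0.0, -1.0]]
ft_force: [0.1, -0.3, -1.0]
grip_width: 0.0089
gripper_force: 58.5
```

Call:
apply_moves:
  series:
    - [0, 0, 0.5, 0, 0, 0, 0]
    - [0, 0, 0.5, 0, 0, 0, 0]
    - [0, 0, 0, 0, 0, 0, 0]

```text
time_s: 10.7
position: [0.5614, -0.0606, 0.1443]
tool_rot: [[-0.988, 0.155, -0.0], [0.155, 0.988, 0.0], [0.0, 0.0, -1.0]]
ft_force: [0.4, -0.1, -0.9]
grip_width: 0.0093
gripper_force: 58.5
```

Call:
apply_moves:
  series:
    - [0, 0, 0.5, 0, 0, 0, 0]
    - [0, 0, 0.5, 0, 0, 0, 0]
    - [0, 0, 0, 0, 0, 0, 0]

```text
time_s: 11.08
position: [0.5614, -0.0606, 0.1433]
tool_rot: [[-0.988, 0.155, -0.0], [0.155, 0.988, 0.0], [0.0, 0.0, -1.0]]
ft_force: [0.1, -0.7, -0.5]
grip_width: 0.0087
gripper_force: 58.5
```

Call:
apply_moves:
  series:
    - [0, 0, 0.5, 0, 0, 0, 0]
    - [0, 0, 0.5, 0, 0, 0, 0]
    - [0, 0, 0, 0, 0, 0, 0]

```text
time_s: 11.45
position: [0.5614, -0.0606, 0.1423]
tool_rot: [[-0.988, 0.155, -0.0], [0.155, 0.988, -0.0], [0.0, -0.0, -1.0]]
ft_force: [0.5, 1.3, -0.7]
grip_width: 0.0092
gripper_force: 58.5
```

Call:
apply_moves:
  series:
    - [0, 0, 0.5, 0, 0, 0, 0]
    - [0, 0, 0.5, 0, 0, 0, 0]
    - [0, 0, 0, 0, 0, 0, 0]

```text
time_s: 11.82
position: [0.5614, -0.0606, 0.1413]
tool_rot: [[-0.988, 0.155, -0.0], [0.155, 0.988, 0.0], [0.0, 0.0, -1.0]]
ft_force: [-0.7, 0.1, -0.3]
grip_width: 0.0092
gripper_force: 58.5
```

Call:
apply_moves:
  series:
    - [0, 0, 0.5, 0, 0, 0, 0]
    - [0, 0, 0.5, 0, 0, 0, 0]
    - [0, 0, 0, 0, 0, 0, 0]

```text
time_s: 12.2
position: [0.5614, -0.0606, 0.1403]
tool_rot: [[-0.988, 0.155, -0.0], [0.155, 0.988, 0.0], [0.0, -0.0, -1.0]]
ft_force: [0.1, -1.1, -0.6]
grip_width: 0.0092
gripper_force: 58.5
```

Call:
apply_moves:
  series:
    - [0, 0, 0.5, 0, 0, 0, 0]
    - [0, 0, 0.5, 0, 0, 0, 0]
    - [0, 0, 0, 0, 0, 0, 0]

```text
time_s: 12.58
position: [0.5614, -0.0606, 0.1393]
tool_rot: [[-0.988, 0.155, -0.0], [0.155, 0.988, 0.0], [0.0, 0.0, -1.0]]
ft_force: [0.6, 0.1, -1.0]
grip_width: 0.0092
gripper_force: 58.5
```

Call:
apply_moves:
  series:
    - [0, 0, 0.5, 0, 0, 0, 0]
    - [0, 0, 0.5, 0, 0, 0, 0]
    - [0, 0, 0.5, 0, 0, 0, 0]
    - [0, 0, 0.5, 0, 0, 0, 0]
    - [0, 0, 0, 0, 0, 0, 0]

```text
time_s: 13.2
position: [0.5614, -0.0606, 0.1373]
tool_rot: [[-0.988, 0.155, -0.0], [0.155, 0.988, 0.0], [0.0, 0.0, -1.0]]
ft_force: [0.6, 0.2, -0.2]
grip_width: 0.009
gripper_force: 58.5
```

Call:
apply_moves:
  series:
    - [0, 0, 0.5, 0, 0, 0, 0]
    - [0, 0, 0.5, 0, 0, 0, 0]
    - [0, 0, 0.5, 0, 0, 0, 0]
    - [0, 0, 0.5, 0, 0, 0, 0]
    - [0, 0, 0, 0, 0, 0, 0]

```text
time_s: 13.82
position: [0.5614, -0.0606, 0.1353]
tool_rot: [[-0.988, 0.155, -0.0], [0.155, 0.988, 0.0], [0.0, 0.0, -1.0]]
ft_force: [-0.6, -0.2, -1.5]
grip_width: 0.0091
gripper_force: 58.5
```

Call:
apply_moves:
  series:
    - [0, 0, 0.5, 0, 0, 0, 0]
    - [0, 0, 0.5, 0, 0, 0, 0]
    - [0, 0, 0.5, 0, 0, 0, 0]
    - [0, 0, 0.5, 0, 0, 0, 0]
    - [0, 0, 0, 0, 0, 0, 0]

```text
time_s: 14.45
position: [0.5614, -0.0606, 0.1333]
tool_rot: [[-0.988, 0.155, -0.0], [0.155, 0.988, 0.0], [0.0, -0.0, -1.0]]
ft_force: [0.3, -0.0, -1.3]
grip_width: 0.0092
gripper_force: 58.5
```

Call:
apply_moves:
  series:
    - [0, 0, 0.5, 0, 0, 0, 0]
    - [0, 0, 0.5, 0, 0, 0, 0]
    - [0, 0, 0, 0, 0, 0, 0]

```text
time_s: 14.82
position: [0.5614, -0.0606, 0.1323]
tool_rot: [[-0.988, 0.155, -0.0], [0.155, 0.988, 0.0], [0.0, 0.0, -1.0]]
ft_force: [-0.2, 0.4, -0.1]
grip_width: 0.0093
gripper_force: 58.5
```

Tip now ~18 mm in; I'll feel for the rim in small steps.

Call:
apply_moves:
  series:
    - [0, 0, 0.5, 0, 0, 0, 0]
    - [0, 0, 0.5, 0, 0, 0, 0]
    - [0, 0, 0, 0, 0, 0, 0]

```text
time_s: 15.2
position: [0.5614, -0.0606, 0.1313]
tool_rot: [[-0.988, 0.155, -0.0], [0.155, 0.988, 0.0], [0.0, 0.0, -1.0]]
ft_force: [0.3, 0.8, -0.7]
grip_width: 0.009
gripper_force: 58.5
```

Call:
apply_moves:
  series:
    - [0, 0, 0.5, 0, 0, 0, 0]
    - [0, 0, 0.5, 0, 0, 0, 0]
    - [0, 0, 0, 0, 0, 0, 0]

```text
time_s: 15.58
position: [0.5614, -0.0606, 0.1302]
tool_rot: [[-0.988, 0.155, -0.0], [0.155, 0.988, 0.0], [0.0, 0.0, -1.0]]
ft_force: [-0.5, -1.2, -1.0]
grip_width: 0.0092
gripper_force: 58.5
```

Call:
apply_moves:
  series:
    - [0, 0, 0.5, 0, 0, 0, 0]
    - [0, 0, 0, 0, 0, 0, 0]

```text
time_s: 15.82
position: [0.5614, -0.0606, 0.1298]
tool_rot: [[-0.988, 0.155, -0.0], [0.155, 0.988, 0.0], [0.0, 0.0, -1.0]]
ft_force: [0.2, 0.1, -1.5]
grip_width: 0.0093
gripper_force: 58.5
```

Call:
apply_moves:
  series:
    - [0, 0, 0.4, 0, 0, 0, 0]
    - [0, 0, 0, 0, 0, 0, 0]

```text
time_s: 16.08
position: [0.5614, -0.0606, 0.1294]
tool_rot: [[-0.988, 0.155, -0.0], [0.155, 0.988, 0.0], [0.0, 0.0, -1.0]]
ft_force: [0.3, 0.3, -0.9]
grip_width: 0.0088
gripper_force: 58.5
```

Call:
apply_moves:
  series:
    - [0, 0, 0.4, 0, 0, 0, 0]
    - [0, 0, 0, 0, 0, 0, 0]

```text
time_s: 16.32
position: [0.5614, -0.0606, 0.129]
tool_rot: [[-0.988, 0.155, -0.0], [0.155, 0.988, 0.0], [0.0, 0.0, -1.0]]
ft_force: [-0.2, -0.3, -0.6]
grip_width: 0.0091
gripper_force: 58.5
```

Call:
apply_moves:
  series:
    - [0, 0, 0.3, 0, 0, 0, 0]
    - [0, 0, 0, 0, 0, 0, 0]

```text
time_s: 16.58
position: [0.5614, -0.0606, 0.1288]
tool_rot: [[-0.988, 0.155, 0.0], [0.155, 0.988, -0.0], [-0.0, -0.0, -1.0]]
ft_force: [-0.2, 0.2, 0.6]
grip_width: 0.0093
gripper_force: 58.6
```

Call:
apply_moves:
  series:
    - [0, 0, 0, 0, 0, 3, 0]
    - [0, 0, 0, 0, 0, 3, 0]
    - [0, 0, 0, 0, 0, 3, 0]
    - [0, 0, 0, 0, 0, 3, 0]
    - [0, 0, 0, 0, 0, 0, 0]

```text
time_s: 17.2
position: [0.5615, -0.0604, 0.1288]
tool_rot: [[-0.934, 0.356, 0.0], [0.356, 0.934, 0.0], [-0.0, 0.001, -1.0]]
ft_force: [0.5, 1.3, 1.7]
grip_width: 0.0093
gripper_force: 58.6
```

Run:
```python
from h import *
s=telemetry.observe(); print(s["position"],s["ft_force"].round(2),s["wrist_torque"].round(3),s["q"].round(2))
```

```text
[ 0.56154158 -0.06035614  0.12880014] [0.45 1.33 1.68] [ 0.4   -0.115 -0.019] [-1.816e+01  2.858e+01  8.116e+01  3.000e-02  7.024e+01 -8.730e+01]
```

Call:
apply_moves:
  series:
    - [0, 0, 0, 0, 0, 5, 0]
    - [0, 0, 0, 0, 0, 5, 0]
    - [0, 0, 0, 0, 0, 5, 0]
    - [0, 0, 0, 0, 0, 5, 0]
    - [0, 0, 0, 0, 0, 5, 0]
    - [0, 0, 0, 0, 0, 5, 0]
    - [0, 0, 0, 0, 0, 0, 0]

```text
time_s: 18.08
position: [0.5617, -0.06, 0.1288]
tool_rot: [[-0.632, 0.775, 0.001], [0.775, 0.632, 0.001], [0.0, 0.001, -1.0]]
ft_force: [1.9, 4.6, 0.5]
grip_width: 0.0091
gripper_force: 58.6
```

```bash
cat > o.py <<'E'
from h import *
s=telemetry.observe(); R=np.array(s["tool_rot"]); print(s["time_s"],s["position"].round(4),s["ft_force"].round(1),s["wrist_torque"].round(3),s["q"][5].round(1),"yaw",np.degrees(np.arctan2(R[1,1],R[0,1])).round(2))
E
python3 o.py
```

```text
18.075 [ 0.5617 -0.06    0.1288] [1.9 4.6 0.5] [ 0.943 -0.465  0.067] -57.4 yaw 39.2
```

Call:
apply_moves:
  series:
    - [0.5, 0.7, 0, 0, 0, 0, 0]
    - [0, 0, 0, 0, 0, 4, 0]
    - [0, 0, 0, 0, 0, 4, 0]
    - [0, 0, 0, 0, 0, 0, 0]

```text
time_s: 18.58
position: [0.5624, -0.0595, 0.1289]
tool_rot: [[-0.517, 0.856, 0.002], [0.856, 0.517, 0.0], [-0.001, 0.002, -1.0]]
ft_force: [3.8, 3.3, -1.0]
grip_width: 0.0092
gripper_force: 58.4
```

```bash
python3 o.py; python3 -c "
from h import *
d,s=grab('side','s5')"
```

```text
18.575 [ 0.5624 -0.0595  0.1289] [ 3.8  3.3 -1. ] [ 0.846 -0.835  0.08 ] -49.2 yaw 31.16
```

Call:
apply_moves:
  series:
    - [0.1, 0.6, 0, 0, 0, 0, 0]
    - [0, 0.1, 0, 0, 0, 3, 0]
    - [0, 0.1, 0, 0, 0, 3, 0]
    - [0, 0, 0, 0, 0, 0, 0]

```text
time_s: 19.12
position: [0.5629, -0.0591, 0.1288]
tool_rot: [[-0.425, 0.905, 0.002], [0.905, 0.425, 0.0], [-0.001, 0.002, -1.0]]
ft_force: [4.3, 2.9, -0.5]
grip_width: 0.0092
gripper_force: 58.5
```

```bash
python3 o.py
```

```text
19.125 [ 0.5629 -0.0591  0.1288] [ 4.3  2.9 -0.5] [ 0.683 -0.868  0.068] -43.2 yaw 25.14
```

Call:
apply_moves:
  series:
    - [0.1, 0.7, 0, 0, 0, 0, 0]
    - [0, 0.1, 0, 0, 0, 3, 0]
    - [0, 0.1, 0, 0, 0, 3, 0]
    - [0, 0, 0, 0, 0, 0, 0]

```text
time_s: 19.62
position: [0.5632, -0.0589, 0.1288]
tool_rot: [[-0.328, 0.945, 0.0], [0.945, 0.328, -0.0], [-0.0, 0.0, -1.0]]
ft_force: [2.5, 2.6, 1.5]
grip_width: 0.0091
gripper_force: 58.8
```

```bash
python3 o.py;  python3 -c "
from h import *
d,s=grab('side','s6')
a=np.load('s3.npz')['im'].astype(int);
for n in('s5','s6'):
    b=np.load(n+'.npz')['im'].astype(int); m=abs(a-b).sum(-1)>90; m[:,:]=m
    w=m[150:200,180:232]; print(n,w.sum(),np.argwhere(w).mean(0))"
```

```text
19.625 [ 0.5632 -0.0589  0.1288] [2.5 2.6 1.5] [ 0.391 -0.543  0.065] -37.1 yaw 19.16
s5 141 [ 5.90070922 45.70212766]
s6 311 [26.47909968 36.11254019]
```

```bash
cat > dr.py <<'E'
import sys
from h import *
a=np.radians(-8.8);ex=np.array([np.cos(a),np.sin(a)]);ey=np.array([-ex[1],ex[0]])
L=sys.argv[1:]
if 'now' in L: grab('scene','now')
for n in L:
    W=np.load(n+'.npz')['W']; p=W[...,:2]-[.5612,-.0603]; x=p@ex;y=p@ey
    m=(W[...,2]>.03)&(W[...,2]<.085)&(abs(y)<.07)&(x<0)&(x>-.14); print(n,m.sum(),np.percentile(x[m],[3,10,25,50,75]).round(4))
E
python3 dr.py scene0 c4 now
```

```text
scene0 828 [-0.0889 -0.0739 -0.0726 -0.0714 -0.0647]
c4 828 [-0.0887 -0.074  -0.0727 -0.0714 -0.0649]
now 908 [-0.1149 -0.1004 -0.0992 -0.0978 -0.0866]
```

Call:
apply_moves:
  series:
    - [0, 0, 0, 0, 0, 0, 0]
    - [0, 0, 0, 0, 0, 0, 0]
    - [0, 0, 0, 0, 0, 0, 0]
    - [0, 0, 0, 0, 0, 0, 0]

```text
time_s: 20.23
position: [0.5631, -0.0589, 0.1288]
tool_rot: [[-0.327, 0.945, 0.0], [0.945, 0.327, -0.0], [-0.0, 0.0, -1.0]]
ft_force: [2.4, 1.1, 1.6]
grip_width: 0.009
gripper_force: 58.8
```

```bash
python3 o.py;  python3 dr.py now
```

```text
20.225 [ 0.5631 -0.0589  0.1288] [2.4 1.1 1.6] [ 0.345 -0.674  0.088] -37.0 yaw 19.11
now 944 [-0.1268 -0.1124 -0.1112 -0.1095 -0.0744]
```

Call:
apply_moves:
  series:
    - [0, -0.1, 0, 0, 0, -3, 0]
    - [0, -0.1, 0, 0, 0, -3, 0]
    - [-0.1, -0.7, 0, 0, 0, 0, 0]
    - [0, -0.1, 0, 0, 0, -3, 0]
    - [0, -0.1, 0, 0, 0, -3, 0]
    - [-0.1, -0.6, 0, 0, 0, 0, 0]
    - [0, 0, 0, 0, 0, -4, 0]
    - [0, 0, 0, 0, 0, -4, 0]
    - [-0.5, -0.7, 0, 0, 0, 0, 0]
    - [0, 0, 0, 0, 0, 0, 0]

```text
time_s: 21.52
position: [0.5613, -0.06, 0.1288]
tool_rot: [[-0.628, 0.778, 0.0], [0.778, 0.628, 0.001], [0.001, 0.001, -1.0]]
ft_force: [2.0, 5.7, 2.6]
grip_width: 0.0091
gripper_force: 59.0
```

Call:
apply_moves:
  series:
    - [0, 0, 0, 0, 0, -5, 0]
    - [0, 0, 0, 0, 0, -5, 0]
    - [0, 0, 0, 0, 0, -5, 0]
    - [0, 0, 0, 0, 0, -5, 0]
    - [0, 0, 0, 0, 0, -5, 0]
    - [0, 0, 0, 0, 0, -5, 0]
    - [0, 0, 0, 0, 0, -3, 0]
    - [0, 0, 0, 0, 0, -3, 0]
    - [0, 0, 0, 0, 0, -3, 0]
    - [0, 0, 0, 0, 0, -3, 0]
    - [0, 0, 0, 0, 0, 0, 0]
    - [0, 0, 0, 0, 0, 0, 0]

```text
time_s: 23.02
position: [0.5609, -0.0609, 0.1287]
tool_rot: [[-0.988, 0.157, -0.001], [0.157, 0.988, -0.001], [0.001, -0.001, -1.0]]
ft_force: [-1.9, -1.1, 3.3]
grip_width: 0.0091
gripper_force: 59.4
```

```bash
python3 o.py;  python3 dr.py now
```

```text
23.025 [ 0.5609 -0.0609  0.1287] [-1.9 -1.1  3.3] [-0.233  0.255  0.061] -99.1 yaw 80.98
now 947 [-0.1277 -0.1123 -0.111  -0.1095 -0.0762]
```

Call:
apply_moves:
  series:
    - [0.2, -0.1, -0.5, 0, 0, 0, 0]
    - [0, 0, -0.5, 0, 0, 0, 0]
    - [0, 0, -0.5, 0, 0, 0, 0]
    - [0, 0, -0.5, 0, 0, 0, 0]
    - [0, 0, 0, 0, 0, 0, 0]

```text
time_s: 23.7
position: [0.5612, -0.0606, 0.1307]
tool_rot: [[-0.988, 0.155, 0.0], [0.155, 0.988, 0.0], [-0.0, 0.0, -1.0]]
ft_force: [0.5, 0.6, -0.7]
grip_width: 0.0094
gripper_force: 58.9
```

Call:
apply_moves:
  series:
    - [0, 0, -0.5, 0, 0, 0, 0]
    - [0, 0, -0.5, 0, 0, 0, 0]
    - [0, 0, -0.5, 0, 0, 0, 0]
    - [0, 0, -0.5, 0, 0, 0, 0]
    - [0, 0, 0, 0, 0, 0, 0]

```text
time_s: 24.32
position: [0.5612, -0.0607, 0.1328]
tool_rot: [[-0.988, 0.155, 0.0], [0.155, 0.988, -0.0], [-0.0, 0.0, -1.0]]
ft_force: [0.1, 0.7, -0.5]
grip_width: 0.009
gripper_force: 58.9
```

```bash
python3 o.py
```

```text
24.325 [ 0.5612 -0.0607  0.1328] [ 0.1  0.7 -0.5] [-0.01   0.003  0.037] -99.3 yaw 81.1
```

Free. Draw it out.

Call:
apply_moves:
  series:
    - [0, 0, -1, 0, 0, 0, 0]
    - [0, 0, -1, 0, 0, 0, 0]
    - [0, 0, -1, 0, 0, 0, 0]
    - [0, 0, -1, 0, 0, 0, 0]
    - [0, 0, 0, 0, 0, 0, 0]

```text
time_s: 24.95
position: [0.5612, -0.0607, 0.1368]
tool_rot: [[-0.988, 0.155, 0.0], [0.155, 0.988, -0.0], [-0.0, -0.0, -1.0]]
ft_force: [0.2, 0.4, -0.5]
grip_width: 0.0093
gripper_force: 58.9
```

Call:
apply_moves:
  series:
    - [0, 0, -1.5, 0, 0, 0, 0]
    - [0, 0, -1.5, 0, 0, 0, 0]
    - [0, 0, -1.5, 0, 0, 0, 0]
    - [0, 0, -1.5, 0, 0, 0, 0]
    - [0, 0, -1.5, 0, 0, 0, 0]
    - [0, 0, -1.5, 0, 0, 0, 0]
    - [0, 0, -1.5, 0, 0, 0, 0]
    - [0, 0, -1.5, 0, 0, 0, 0]
    - [0, 0, 0, 0, 0, 0, 0]

```text
time_s: 26.08
position: [0.5612, -0.0607, 0.1489]
tool_rot: [[-0.988, 0.155, 0.0], [0.155, 0.988, -0.0], [-0.0, -0.0, -1.0]]
ft_force: [-0.1, -0.6, -1.3]
grip_width: 0.0094
gripper_force: 58.9
```

Call:
apply_moves:
  series:
    - [0, 0, -10, 0, 0, 0, 0]
    - [0, 0, -27, 0, 0, 0, 0]
    - [0, 0, 0, 0, 0, 0, 0]
    - [7.4, 38.6, 0, 0, 0, 0, 0]
    - [7.4, 38.6, 0, 0, 0, 0, 0]
    - [7.4, 38.6, 0, 0, 0, 0, 0]
    - [7.4, 38.6, 0, 0, 0, 0, 0]
    - [7.6, 38.6, 0, 0, 0, 1.7, 0]
    - [0, 0, 35, 0, 0, 0, 0]
    - [0, 0, 35, 0, 0, 0, 0]
    - [0, 0, 0, 0, 0, 0, 0]
    - [0, 0, 0, 0, 0, 0, 0]

```text
time_s: 27.58
position: [0.5549, 0.1357, 0.1167]
tool_rot: [[-0.983, 0.184, 0.001], [0.184, 0.983, 0.0], [-0.001, 0.0, -1.0]]
ft_force: [-0.3, 0.4, -1.0]
grip_width: 0.0095
gripper_force: 58.8
```

```bash
python3 o.py; python3 dr.py now
python3 - <<'E'
from h import *
d,s=grab("wrist","w6"); sd,_=grab("side","s6b")
a=d["frame"][...,::-1][90:384,130:382]; b=sd["frame"][...,::-1][100:190,170:260]
cv2.imwrite('pics/c6.png',np.hstack([cv2.resize(a,(400,467)),cv2.resize(b,(400,467))]))
E
```

```text
27.575 [0.5549 0.1357 0.1167] [-0.3  0.4 -1. ] [-0.012 -0.007 -0.023] -77.5 yaw 79.39
now 945 [-0.1267 -0.1124 -0.1111 -0.1096 -0.0792]
```

View pics/c6.png

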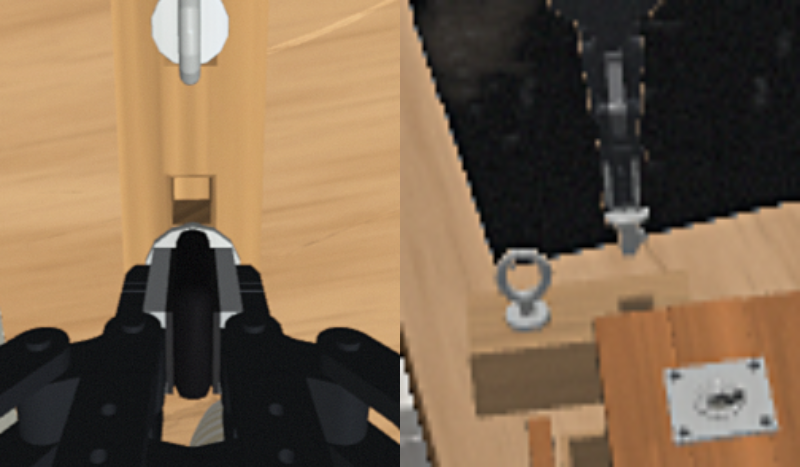

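The key hangs straight over its empty hole, at (193,200) in the left half, and the ring key is untouched. Lowering.

Call:
apply_moves:
  series:
    - [0.5, 0, 12, 0, 0, 0, 0]
    - [0, 0, 12, 0, 0, 0, 0]
    - [0, 0, 8, 0, 0, 0, 0]
    - [0, 0, 0, 0, 0, 0, 0]
    - [0, 0, 1, 0, 0, 0, 0]
    - [0, 0, 1, 0, 0, 0, 0]
    - [0, 0, 1, 0, 0, 0, 0]
    - [0, 0, 1, 0, 0, 0, 0]
    - [0, 0, 1, 0, 0, 0, 0]
    - [0, 0, 1, 0, 0, 0, 0]
    - [0, 0, 0, 0, 0, 0, 0]

```text
time_s: 29.1
position: [0.5537, 0.1359, 0.0776]
tool_rot: [[-0.983, 0.184, -0.0], [0.184, 0.983, -0.0], [0.0, -0.0, -1.0]]
ft_force: [0.6, -0.1, -0.7]
grip_width: 0.0091
gripper_force: 58.8
```

Call:
apply_moves:
  series:
    - [0, 0, 1, 0, 0, 0, 0]
    - [0, 0, 1, 0, 0, 0, 0]
    - [0, 0, 1, 0, 0, 0, 0]
    - [0, 0, 1, 0, 0, 0, 0]
    - [0, 0, 0, 0, 0, 0, 0]

```text
time_s: 29.72
position: [0.5538, 0.1359, 0.0736]
tool_rot: [[-0.983, 0.184, -0.0], [0.184, 0.983, 0.0], [0.0, -0.0, -1.0]]
ft_force: [0.1, -0.2, -1.2]
grip_width: 0.0093
gripper_force: 58.8
```

Call:
apply_moves:
  series:
    - [-0.6, 0, 1, 0, 0, 0, 0]
    - [0, 0, 1.5, 0, 0, 0, 0]
    - [0, 0, 1.5, 0, 0, 0, 0]
    - [0, 0, 1.5, 0, 0, 0, 0]
    - [0, 0, 1.5, 0, 0, 0, 0]
    - [0, 0, 0, 0, 0, 0, 0]

```text
time_s: 30.48
position: [0.5543, 0.1358, 0.0666]
tool_rot: [[-0.983, 0.184, -0.0], [0.184, 0.983, 0.0], [0.0, -0.0, -1.0]]
ft_force: [-1.2, 0.1, -0.5]
grip_width: 0.0093
gripper_force: 58.8
```

Call:
apply_moves:
  series:
    - [0, 0, 1.5, 0, 0, 0, 0]
    - [0, 0, 1.5, 0, 0, 0, 0]
    - [0, 0, 1.5, 0, 0, 0, 0]
    - [0, 0, 1.5, 0, 0, 0, 0]
    - [0, 0, 1.5, 0, 0, 0, 0]
    - [0, 0, 1.5, 0, 0, 0, 0]
    - [0, 0, 0, 0, 0, 0, 0]

```text
time_s: 31.35
position: [0.5543, 0.1358, 0.0576]
tool_rot: [[-0.983, 0.184, -0.0], [0.184, 0.983, -0.0], [0.0, -0.0, -1.0]]
ft_force: [0.4, 0.6, -0.3]
grip_width: 0.009
gripper_force: 58.8
```

Call:
apply_moves:
  series:
    - [0, 0, 0.8, 0, 0, 0, 0]
    - [0, 0, 0.8, 0, 0, 0, 0]
    - [0, 0, 0.4, 0, 0, 0, 0]
    - [0, 0, 0, 0, 0, 0, 0]

```text
time_s: 31.85
position: [0.5544, 0.1358, 0.0557]
tool_rot: [[-0.983, 0.184, 0.0], [0.184, 0.983, 0.0], [-0.0, 0.0, -1.0]]
ft_force: [0.6, -0.5, 0.7]
grip_width: 0.0092
gripper_force: 58.8
```

Seated on the wood. Release (partly first), then lift straight up.

Call:
apply_moves:
  series:
    - [0, 0, 0, 0, 0, 0, 0.3]
    - [0, 0, 0, 0, 0, 0, 0.5]
    - [0, 0, 0, 0, 0, 0, 0.7]
    - [0, 0, 0, 0, 0, 0, 0.8]
    - [0, 0, 0, 0, 0, 0, 0.8]
    - [0, 0, 0, 0, 0, 0, 0.8]
    - [0, 0, -10, 0, 0, 0, 0.8]
    - [0, 0, -30, 0, 0, 0, 0.8]
    - [0, 0, -40, 0, 0, 0, 0.8]
    - [0, 0, -40, 0, 0, 0, 0.8]
    - [0, 0, 0, 0, 0, 0, 0.8]
    - [0, 0, 0, 0, 0, 0, 0.8]

```text
time_s: 33.35
position: [0.554, 0.1357, 0.1755]
tool_rot: [[-0.983, 0.184, -0.001], [0.184, 0.983, -0.0], [0.001, -0.0, -1.0]]
ft_force: [0.7, -0.3, -0.1]
grip_width: 0.0683
gripper_force: 0.0
```

```bash
python3 o.py; python3 dr.py now
python3 - <<'E'
from h import *
d,s=grab("wrist","w7"); W=cloud(d,s);z=W[...,2]
m=(abs(z-.089)<.003)&(np.hypot(W[...,0]-.555,W[...,1]-.135)<.025)
P=W[m]; print(m.sum(),P.mean(0),cv2.minAreaRect(P[:,:2].astype(np.float32)*1000))
sd,_=grab("side","s7")
cv2.imwrite('pics/c7.png',np.hstack([cv2.resize(x["frame"][...,::-1],(400,300)) for x in (d,sd)]))
E
```

```text
33.35 [0.554  0.1357 0.1755] [ 0.7 -0.3 -0.1] [0.025 0.037 0.003] -77.5 yaw 79.4
now 949 [-0.1269 -0.1124 -0.1111 -0.1096 -0.0802]
472 [0.55399179 0.13617294 0.08778096] ((554.5524291992188, 135.99594116210938), (9.314196586608887, 30.51154899597168), 79.78072357177734)
```

View pics/c7.png

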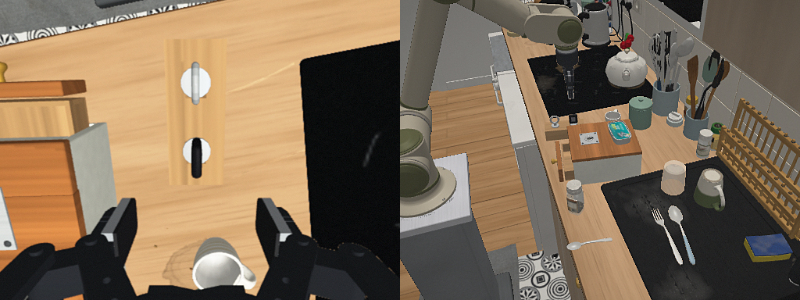

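The key is back in its hole at (196,158), the ring key is in place, the drawer stands open on the left, and nothing else has moved.

```bash
python3 -c "
from rig import env
print(env.close_job())"
```

```text
the job is handed in; nothing more can be done
None
```

The safe is unlocked with its drawer standing about 38 mm out, the oblong key is back in its own hole, nothing else looks disturbed, and the job was handed in at about 33 s (no verdict was returned).

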